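Close a casting mould cover onto its hidden pins

ROBOT

A 6-joint arm with a two-finger parallel gripper is mounted at the origin on the work surface. World frame = base frame: x ahead of the robot, y to its left, z up, the work surface at z = 0. Lengths are in mm, angles in rad, forces in N, time in s.
With the tool pointing down it reaches from about 325 to 850 mm from the base axis. Payload 4.4 kg.
Tool frame: the origin (TCP) lies on the mounting face of the last link; the fingertips stand 199 mm ahead of it and the grasp point (between the pads) lies 180 mm ahead of it; z points along the fingers, y is the direction in which the jaws open and shut (so a half turn about z gives the same grasp; the last joint's range is limited). The gripper opens to 94 mm and grips with 3 to 60 N. Pads are 16 mm wide; open, the fingers measure 119 mm over their backs; the gripper's body (75 mm by 177 mm) begins 78 mm behind the grasp point.
Start: joints at [-1.325, 0.207, 1.542, -0, 1.393, -0.15], TCP at [222.208, -530.332, 404.647] pointing down, gripper open.
Joint ranges: [-2.73, 2.73], [-0.86, 2.22], [0.23, 2.46], [-1.11, 4.25], [0.08, 2.63], [-2.82, 2.82]. Speed limits (rad/s): [2.79, 2.79, 3.14, 3.14, 3.14, 3.14].

INTERFACE

Orientations are given as [roll, pitch, yaw] about the fixed x, y, z axes, in that order (R = Rz(yaw) Ry(pitch) Rx(roll)).
In Python, from bench import * gives the robot as it stands.
- The arm moves only by the tool jog_arm, never from a script. Its argument "steps" is a list of rows, each an object with "delta_rot": the turn, a rotation vector about the tool's x, y, z in degrees, a list of three; "travel": the shift along the tool's x, y, z in mm, a list of three; "grip": the closure, from -1 (fully open) to 1 (shut), so that 0 is half open. In form: [{"delta_rot": [ax, ay, az], "travel": [tx, ty, tz], "grip": grip}, ...]. A call has 1 to 20 rows; each row is the pose to reach, as a shift and turn from the pose measured when the call began, along the tool's axes at that moment; what a row does not reach only later rows make up. A row lasts 1/10 s, in which the tool goes at most 50 mm and 8.59 degrees, less where a joint would pass 70% of its speed; a pose out of reach is approached as far as the arm can. A call with a gripper value outside its range is refused whole. The fingers move at their own pace and stop on an object; "force" is the grip in N (left out, the last holds). Time passes only in rows, so rows that repeat a pose let the fingers close. It gives the time, the measured TCP pose, the force and the opening at its end, in the units of the state.
- get_state(): the state, without advancing time (a new reading comes with each control period).
- read_camera(name): name is "scene" or "top" or "wrist"; returns a dict with "img" (420x560x3 uint8, red, green, blue), "vertical_fov" (degrees; the focal length in pixels is half the picture's height over the tangent of half this angle, whatever the lens; pixels are square), "cx", "cy" (the principal point, pixels), "origin" and "rotation" of the camera in the world. Camera axes: x right, y down, z forward; pixel columns grow to the right and rows downward; lengths in mm; the calibration is good to about 2 mm. A picture is of the moment at which its call begins. There is no depth.
- close_job(): hands the job in, once; it reports no verdict.
The state is a dict: "time": time; "joint_pos": joint angles; "qd": joint speeds; "effort": joint torques, N m; "tool_pos": TCP position; "ee_rot": TCP orientation; "force": force on the tool from outside, world axes, zero at the start; "ft_torque": the same for the moment, N m; "grip_width": finger opening in mm.
Only numpy, scipy, OpenCV 4.12 (cv2) and the standard library are available. Lean on these libraries where they do the work, as an engineer would, in place of code of your own. Each camera call takes 0.05 s, during which the arm holds its last target. There are 200 camera calls.

TASK

Pull the top drawer of the grey cabinet out to its stop and take the mould cover out of it by its wooden grip. Set the cover level between the guide rails of the press bed, on top of the pins, with its end flush with the rails' robot-side end, then slide it along the rails away from the robot until its hidden sockets drop over the pins, and press it down fully onto the bed against the spring pad. Finish while still holding it pressed down (do not let go); leave the drawer out and the other things on the bench alone.

Things in the scene. Friction and masses are not known exactly. Their poses are not given: they have to be found in the camera images.
- cab_drawer0 (a joint): how far the top drawer is pulled out, m: 0 shut, 0.166 at its stop; it takes a few newtons. Grey metal cabinet (240 deep, 260 wide, 170 mm high) at the robot's left, its front facing the robot, turned a little. The drawer's walls are lower than the cabinet's top; its floor is 95 mm above the bench.
- cab_drawer0_handle (a point): middle of the top drawer's steel bar handle (moves with the drawer): round bar 11 mm thick, 120 mm long, level along this frame's y, 35 mm clear of the drawer's face (room for one finger from above), 38 mm below the cabinet's top and 132 mm above the bench. The drawer pulls out along this frame's -x.
- cover_grip (a point): centre of the mould cover's grip: upright wooden bar 16 mm thick (this frame's x), 50 long (y), 33 high (z), in the middle of an aluminium plate 170 (x) x 100 (y) x 14 mm; about 0.5 kg. It is 16.5 mm above the plate's top. The cover starts in the shut top drawer, long side across it; at the drawer's stop all of it is in front of the cabinet. Half a turn about z changes nothing.
- cover_under (a point): centre of the cover's underside, 30.5 mm below the grip's centre. In the underside, unseen from above, are four blind sockets 15 (x) x 18 (y) x 11 mm deep, at x = +-46 and y = +-32 mm from here. They fit over the bed's four pins.
- bed: press bed, fixed on the bench ahead to the robot's right: steel plate 250 (x) x 150 (y) x 20 mm; origin at the centre of its underside, on the bench; x along its two guide rails, away from the robot. Rails: from x = -100 to +115 mm, 106 mm apart inside, 20 mm high above the plate plus flared lips to 30 mm.
- bed_pins (a point): NOT the pins' exact place: mid-range of it, on the plate's top, axes as the bed's. Four round steel pins, 10 mm thick, 9 mm high above the plate, stand at +-46 mm in x and +-32 mm in y about a point anywhere from 9 mm before to 9 mm beyond this one along x (none sideways); it differs each time and must be found by sliding.
- bed_start (a point): where the grip's centre is when the cover rides on the pins' heads with its end flush with the rails' near end: on the rails' centre line, 59.5 mm above the bench; axes as the bed's. From here it slides along +x (3 to 7 N) by 15 to 33 mm, drops 4 mm onto the spring pad and then resists sliding on. Pressed home the grip's centre is 9 mm lower than here.
- pad (a joint): how far the round brass spring pad (52 mm across) in the middle of the bed is pressed down, m: 0 free, standing 5 mm above the plate; 0.005 level with it. It takes 9 N to start and 14 N to press level, the cover's own weight (4 to 6 N) included, and springs back when released.
- jar: glass jar with a steel lid, 72 mm across, 100 mm high, beyond the bed; a bystander. Origin under its centre.
- brush: hand brush lying on the bench to the right of the bed; a bystander.
- can: closed can, 66 mm across, 110 mm high, to the right of the bed; a bystander. Origin under its centre.

How it is judged:
By the outcome, as a careful person would: the job done as asked, in the order asked, and still so for the second after the job is handed in, while the arm keeps its last pose, push and grip.
It also fails if it takes over 59 s, if anything falls off the work surface, if the arm or the gripper's body presses on something with over 40 N, if the wrist force passes 120 N, or if a joint passes its speed limit or range.

## Working session

There is one attempt and no reset: what is moved stays moved. The work goes in short steps, Python scripts to look and compute and a tool call to move; the robot and the scene stay as the last step left them, time stands still between calls to the robot, and variables do not carry over. Pictures are saved under pics/ and viewed, about 8 in all and at most 12, crops included, and the job is handed in when it is done.

Besides the shell and the picture viewer there is one more tool, called after "Request:" as name(argument=value, ...), one argument or row to a line, values as JSON. jog_arm: Moves the arm, as the interface text tells. Its arguments: {"type":"object","properties":{"steps":{"type":"array"},"force":{"type":"number"}},"required":["steps"]}

```bash
ls; mkdir -p pics
cat > h.py <<'E'
from bench import *
import numpy as np, cv2, json
from scipy.spatial.transform import Rotation as R
def snap(n,f):
    c=read_camera(n); cv2.imwrite('pics/'+f,c['img'][:,:,::-1]); return c
def K(c):
    f=c['img'].shape[0]/2/np.tan(np.radians(c['vertical_fov'])/2); return f
def px2w(c,u,v,z):
    d=np.array(c['rotation'])@np.array([(u-c['cx'])/K(c),(v-c['cy'])/K(c),1]); o=np.array(c['origin'])
    return o+d*(z-o[2])/d[2]
def w2px(c,p):
    q=np.array(c['rotation']).T@(np.array(p)-np.array(c['origin'])); return c['cx']+K(c)*q[0]/q[2], c['cy']+K(c)*q[1]/q[2]
E
python3 - <<'E'
from h import *
import pickle
d={}
for n in('scene','top'):
    c=snap(n,n+'.png'); d[n]=c
    print(n,c['vertical_fov'],c['cx'],c['cy'],c['origin'],np.round(c['rotation'],3).tolist())
pickle.dump(d,open('c.pkl','wb'))
s=get_state();print(s)
E
```

```text
pics
scene 52.60597277131466 283.09385846348704 206.37071363312393 [1570.59873398 -335.27859579  756.2164612 ] [-2.139, -0.002, 1.357]
top 47.0897592641747 281.98092595611797 216.59592700689177 [ 543.27796819  -88.28756458 1163.28925635] [-3.075, -0.006, -1.563]
{'time': 0.1, 'joint_pos': array([-1.32454241e+00,  2.07360483e-01,  1.54277558e+00, -4.93579531e-05,
        1.39351547e+00, -1.50504045e-01]), 'qd': array([ 0.00042789, -0.00182795, -0.00423839,  0.00143399, -0.00130981,
        0.00016412]), 'effort': array([-1.36303071e-03, -3.71871543e+01, -2.82292932e+01,  6.99905050e-02,
        3.11975798e-02, -4.56499913e-05]), 'tool_pos': array([ 222.10012762, -530.03016856,  403.60876105]), 'ee_rot': array([-3.13954976e+00, -2.60684315e-04,  3.96766447e-01]), 'force': array([-0.8067606 ,  0.76855305, -0.15674444]), 'ft_torque': array([-0.00132166, -0.03349701,  0.02973599]), 'grip_width': 94.13867746154267}
```

```bash
sed -i "s/np.array(c\['rotation'\])/R.from_euler('xyz',c['rotation']).as_matrix()/g" h.py; cat h.py | tail -8; python3 -c "
import pickle;print({k:[kk for kk in v] for k,v in pickle.load(open('c.pkl','rb')).items()})"
```

```text
c=read_camera(n); cv2.imwrite('pics/'+f,c['img'][:,:,::-1]); return c
def K(c):
    f=c['img'].shape[0]/2/np.tan(np.radians(c['vertical_fov'])/2); return f
def px2w(c,u,v,z):
    d=R.from_euler('xyz',c['rotation']).as_matrix()@np.array([(u-c['cx'])/K(c),(v-c['cy'])/K(c),1]); o=np.array(c['origin'])
    return o+d*(z-o[2])/d[2]
def w2px(c,p):
    q=R.from_euler('xyz',c['rotation']).as_matrix().T@(np.array(p)-np.array(c['origin'])); return c['cx']+K(c)*q[0]/q[2], c['cy']+K(c)*q[1]/q[2]
{'scene': ['img', 'vertical_fov', 'cx', 'cy', 'origin', 'rotation'], 'top': ['img', 'vertical_fov', 'cx', 'cy', 'origin', 'rotation']}
```

View pics/top.png

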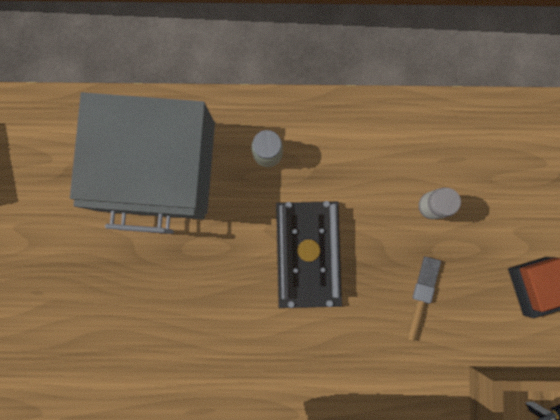

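View pics/scene.png

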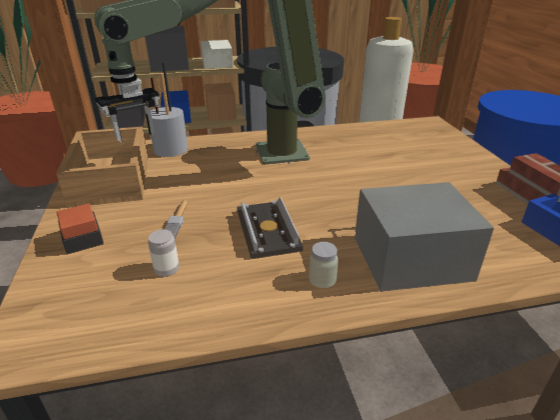

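Run:
```python
from h import *
import pickle
c=pickle.load(open('c.pkl','rb'))['top']
for n,z,ps in [('cabtop',170,[(80,94),(207,102),(200,217),(72,207)]),('handle',132,[(107,228),(170,231)]),('bed',20,[(277,203),(338,202),(342,306),(278,308)]),('pins',29,[(295,232),(322,232),(296,270),(323,270)]),('pad',25,[(309,250)]),('jar',100,[(267,142)])]:
    print(n,[np.round(px2w(c,*p,z)[:2]).tolist() for p in ps])
im=c['img'][:,:,::-1]
a=cv2.resize(im[185:325,255:365],None,fx=4,fy=4,interpolation=cv2.INTER_CUBIC)
b=cv2.resize(im[80:250,60:230],None,fx=2.2,fy=2.2,interpolation=cv2.INTER_CUBIC)
o=np.zeros((600,800,3),np.uint8);o[:560,:440]=a;b=b[:,:360];o[:b.shape[0],440:800]=b
cv2.imwrite('pics/z.png',cv2.convertScaleAbs(o,alpha=1.6))
```

```text
cabtop [[863.0, 332.0], [849.0, 66.0], [607.0, 76.0], [626.0, 340.0]]
handle [[584.0, 280.0], [579.0, 145.0]]
bed [[652.0, -82.0], [655.0, -228.0], [410.0, -237.0], [404.0, -87.0]]
pins [[583.0, -125.0], [583.0, -189.0], [494.0, -128.0], [494.0, -191.0]]
pad [[541.0, -159.0]]
jar [[781.0, -59.0]]
```

View pics/z.png

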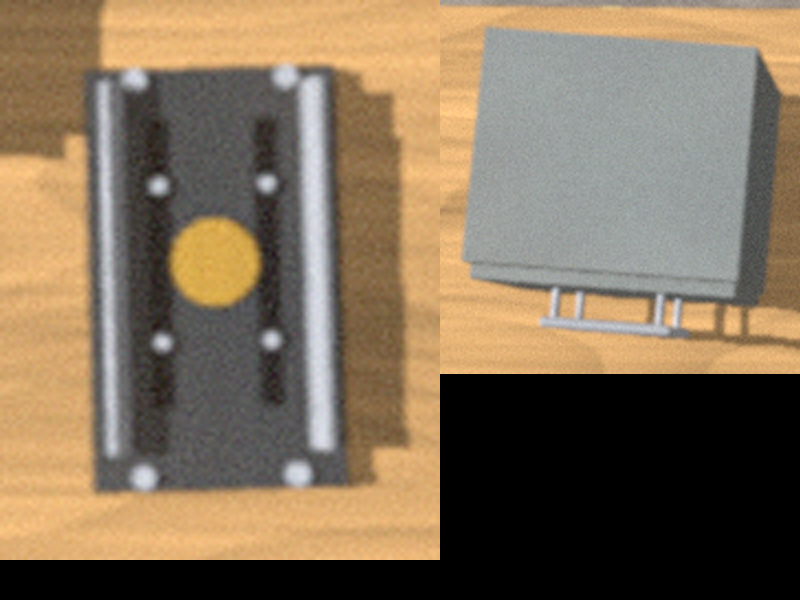

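```bash
cat >> h.py <<'E'
def plan(p,yaw,off=180):
    """tool-frame travel/turn from now to grasp point p (world mm), tool down with yaw"""
    s=get_state(); R0=R.from_euler('xyz',s['ee_rot']); R1=R.from_euler('xyz',[np.pi,0,yaw])
    t=np.array(p,float)+[0,0,off]
    tr=R0.as_matrix().T@(t-s['tool_pos']); rv=np.degrees((R0.inv()*R1).as_rotvec())
    print('travel',np.round(tr,1).tolist(),'rot',np.round(rv,2).tolist())
def st():
    s=get_state(); g=s['tool_pos']+R.from_euler('xyz',s['ee_rot']).as_matrix()[:,2]*180
    print('t',round(s['time'],2),'grasp',np.round(g,1),'rpy',np.round(s['ee_rot'],3),'F',np.round(s['force'],1),'w',round(s['grip_width'],1),'q',np.round(s['joint_pos'],2))
E
python3 - <<'E'
from h import *
import pickle
c=pickle.load(open('c.pkl','rb'))['top']
A=lambda u,v:(255+(u+.5)/4-.5,185+(v+.5)/4-.5); B=lambda u,v:(60+(u+.5)/2.2-.5,80+(v+.5)/2.2-.5)
def P(f,z,ps): return np.array([px2w(c,*f(*p),z)[:2] for p in ps])
bed=P(A,20,[(88,70),(331,68),(346,488),(96,490)]);pins=P(A,29,[(158,186),(267,184),(163,342),(271,340)]);pad=P(A,25,[(216,261)])
print(bed.round(1).tolist(),bed.mean(0),'\npins',pins.round(1).tolist(),pins.mean(0),pad)
ang=lambda d:np.degrees(np.arctan2(d[1],d[0]))
print('bedang',ang(bed[0]-bed[3]),ang(bed[1]-bed[2]),ang(bed[0]-bed[1])-90,ang(bed[3]-bed[2])-90,'pins',ang(pins[:2].sum(0)-pins[2:].sum(0)))
cab=P(B,170,[(486,28),(756,48),(738,283),(464,262)])
h=P(B,137.5,[(541,321),(664,331)])
print('cab',cab.round(1).tolist(),ang(cab[0]-cab[3]),ang(cab[1]-cab[2]),ang(cab[0]-cab[1])-90,ang(cab[3]-cab[2])-90,np.linalg.norm(cab-np.roll(cab,1,0),axis=1))
print('handle',h,h.mean(0),ang(h[0]-h[1])-90)
w=read_camera('wrist');print(w['origin'],w['rotation'],w['vertical_fov'],w['cx'],w['cy'])
st(); plan([h.mean(0)[0],h.mean(0)[1],250],np.pi/2+np.radians(ang(h[0]-h[1])-90))
E
```

```text
[[653.7, -81.2], [656.1, -226.0], [408.4, -234.9], [406.1, -88.0]] [ 531.0718667  -157.52740468] 
pins [[584.6, -123.0], [586.3, -187.2], [493.3, -126.5], [494.9, -189.8]] [ 539.77149484 -156.65118438] [[ 540.8180186  -157.62201404]]
bedang 1.5740001111262967 2.0471015105673867 0.9504424690188387 0.8596387557954728 pins 1.8946508630642256
cab [[870.7, -88.6], [853.7, -346.7], [628.3, -327.7], [646.0, -69.7]] -4.8114785495984735 -4.8126929253022315 -3.7666188305021535 -3.9241214703530005 [225.53019191 258.67224025 226.24142499 258.65545368]
handle [[ 592.54530498 -144.18675934]
 [ 583.80726004 -263.41747992]] [ 588.17628251 -203.80211963] -4.191534207720309
[ 298.59652149 -498.39988351  383.04423683] [ 2.85442526e+00  6.37677210e-04 -1.17258453e+00] 71.5157302273382 278.14170855919207 206.13664445853286
t 0.15 grasp [ 222.1 -529.8  223.8] rpy [-3.14  -0.     0.397] F [-0.6 -0.   0.2] w 94.1 q [-1.32  0.21  1.54  0.    1.39 -0.15]
travel [463.7, -159.5, -25.8] rot [-0.08, -0.07, -63.07]
```

Run:
```python
from h import *
import pickle
c=pickle.load(open('c.pkl','rb'))['top']
B=lambda u,v:(60+(u-440+.5)/2.2-.5,80+(v+.5)/2.2-.5)
def P(f,z,ps): return np.array([px2w(c,*f(*p),z)[:2] for p in ps])
ang=lambda d:np.degrees(np.arctan2(d[1],d[0]))
cab=P(B,170,[(486,28),(756,48),(738,283),(464,262)])
h=P(B,137.5,[(541,321),(664,331)])
print('cab',cab.round(1).tolist(),ang(cab[0]-cab[3]),ang(cab[1]-cab[2]),ang(cab[0]-cab[1])-90,ang(cab[3]-cab[2])-90,np.linalg.norm(cab-np.roll(cab,1,0),axis=1))
print('handle',h,h.mean(0),ang(h[0]-h[1])-90)
plan([h.mean(0)[0],h.mean(0)[1],260],np.pi/2+np.radians(-4.2))
plan([h.mean(0)[0]-90,h.mean(0)[1],260],np.pi/2+np.radians(-4.2))
```

```text
cab [[866.7, 330.7], [849.7, 73.3], [624.9, 86.0], [642.5, 343.4]] -3.2372100522521854 -3.2360732632206943 -3.768091746209322 -3.925289550161253 [224.49937121 257.95989309 225.2072188  257.97189067]
handle [[589.12443011 281.14586927]
 [580.40696835 162.21414324]] [584.76569923 221.68000626] -4.19217112578626
travel [625.0, -553.3, -35.1] rot [-0.08, -0.07, -63.07]
travel [542.0, -588.0, -35.1] rot [-0.08, -0.07, -63.07]
```

Request:
jog_arm(
  steps=[
    {"delta_rot":[0,0,-63],"travel":[625,-553,-35],"grip":0.29},
    {"delta_rot":[0,0,-63],"travel":[625,-553,-35],"grip":0.29},
    {"delta_rot":[0,0,-63],"travel":[625,-553,-35],"grip":0.29},
    {"delta_rot":[0,0,-63],"travel":[625,-553,-35],"grip":0.29},
    {"delta_rot":[0,0,-63],"travel":[625,-553,-35],"grip":0.29},
    {"delta_rot":[0,0,-63],"travel":[625,-553,-35],"grip":0.29},
    {"delta_rot":[0,0,-63],"travel":[625,-553,-35],"grip":0.29},
    {"delta_rot":[0,0,-63],"travel":[625,-553,-35],"grip":0.29},
    {"delta_rot":[0,0,-63],"travel":[625,-553,-35],"grip":0.29},
    {"delta_rot":[0,0,-63],"travel":[625,-553,-35],"grip":0.29},
    {"delta_rot":[0,0,-63],"travel":[625,-553,-35],"grip":0.29},
    {"delta_rot":[0,0,-63],"travel":[625,-553,-35],"grip":0.29},
    {"delta_rot":[0,0,-63],"travel":[625,-553,-35],"grip":0.29},
    {"delta_rot":[0,0,-63],"travel":[625,-553,-35],"grip":0.29},
    {"delta_rot":[0,0,-63],"travel":[625,-553,-35],"grip":0.29},
    {"delta_rot":[0,0,-63],"travel":[625,-553,-35],"grip":0.29},
    {"delta_rot":[0,0,-63],"travel":[625,-553,-35],"grip":0.29},
    {"delta_rot":[0,0,-63],"travel":[625,-553,-35],"grip":0.29},
    {"delta_rot":[0,0,-63],"travel":[625,-553,-35],"grip":0.29},
    {"delta_rot":[0,0,-63],"travel":[625,-553,-35],"grip":0.29},
  ],
)

```text
time: 2.15
tool_pos: [584.5, 220.5, 439.4]
ee_rot: [-3.14, -0.001, 1.496]
force: [0.7, -0.2, -0.8]
grip_width: 33.6
```

Run:
```python
from h import *
import pickle
st();c=snap('wrist','w1.png');pickle.dump(c,open('w1.pkl','wb'));st()
print(c['origin'],c['rotation'])
h=np.array([584.8,221.7]);y=np.array([np.sin(np.radians(3.9)),np.cos(np.radians(3.9))])
for k in(-60,0,60): print(w2px(c,[*(h+k*y),132]))
```

```text
t 2.15 grasp [584.2 220.7 259.4] rpy [-3.140e+00 -1.000e-03  1.496e+00] F [ 0.7 -0.2 -0.8] w 33.6 q [0.22 0.29 1.37 0.   1.49 0.3 ]
t 2.2 grasp [584.3 220.4 259.6] rpy [-3.140e+00 -1.000e-03  1.495e+00] F [ 0.6 -0.4 -0. ] w 33.1 q [0.22 0.29 1.37 0.   1.49 0.3 ]
[590.4326175  302.97383489 418.87345463] [ 2.85304995e+00  5.35790627e-05 -7.38675256e-02]
(np.float64(278.83002977528844), np.float64(256.0747908567613))
(np.float64(278.5291293578569), np.float64(202.68304368862616))
(np.float64(278.1916806777327), np.float64(142.8061755699149))
```

View pics/w1.png

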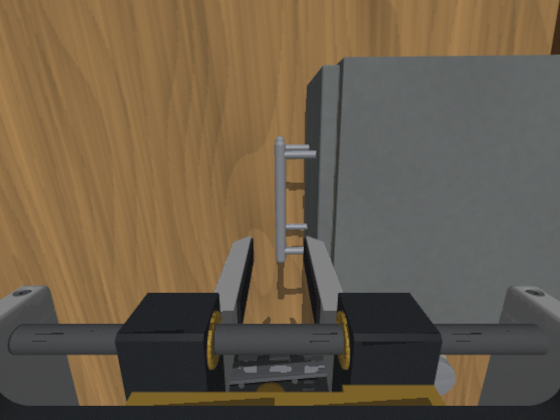

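Request:
jog_arm(
  steps=[
    {"delta_rot":[0,0,0],"travel":[0,2,40],"grip":0.29},
    {"delta_rot":[0,0,0],"travel":[0,2,80],"grip":0.29},
    {"delta_rot":[0,0,0],"travel":[0,2,110],"grip":0.29},
    {"delta_rot":[0,0,0],"travel":[0,2,128],"grip":0.29},
    {"delta_rot":[0,0,0],"travel":[0,2,128],"grip":0.29},
    {"delta_rot":[0,0,0],"travel":[0,2,128],"grip":1},
    {"delta_rot":[0,0,0],"travel":[0,2,128],"grip":1},
    {"delta_rot":[0,0,0],"travel":[0,2,128],"grip":1},
    {"delta_rot":[0,0,0],"travel":[0,2,128],"grip":1},
    {"delta_rot":[0,0,0],"travel":[0,2,128],"grip":1},
  ],
  force=25,
)

```text
time: 3.2
tool_pos: [586.2, 220.4, 313.7]
ee_rot: [-3.141, -0.001, 1.495]
force: [-3.8, -0.8, 5.4]
grip_width: 10.0
```

Run:
```python
from h import *
st()
```

```text
t 3.2 grasp [586.  220.6 133.7] rpy [-3.141e+00 -1.000e-03  1.495e+00] F [-3.8 -0.8  5.4] w 10.0 q [0.22 0.4  1.49 0.   1.25 0.3 ]
```

Request:
jog_arm(
  steps=[
    {"delta_rot":[0,0,0],"travel":[0,-8,-1],"grip":1},
    {"delta_rot":[0,0,0],"travel":[0,-20,-1],"grip":1},
    {"delta_rot":[0,0,0],"travel":[0,-35,-1],"grip":1},
    {"delta_rot":[0,0,0],"travel":[0,-50,-1],"grip":1},
    {"delta_rot":[0,0,0],"travel":[0,-65,-1],"grip":1},
    {"delta_rot":[0,0,0],"travel":[0,-80,-1],"grip":1},
    {"delta_rot":[0,0,0],"travel":[0,-95,-1],"grip":1},
    {"delta_rot":[0,0,0],"travel":[0,-110,-1],"grip":1},
    {"delta_rot":[0,0,0],"travel":[0,-125,-1],"grip":1},
    {"delta_rot":[0,0,0],"travel":[0,-138,-1],"grip":1},
    {"delta_rot":[0,0,0],"travel":[0,-148,-1],"grip":1},
    {"delta_rot":[0,0,0],"travel":[0,-156,-1],"grip":1},
    {"delta_rot":[0,0,0],"travel":[0,-162,-1],"grip":1},
    {"delta_rot":[0,0,0],"travel":[0,-166,-1],"grip":1},
    {"delta_rot":[0,0,0],"travel":[0,-168,-1],"grip":1},
    {"delta_rot":[0,0,0],"travel":[0,-170,-1],"grip":1},
    {"delta_rot":[0,0,0],"travel":[0,-170,-1],"grip":1},
  ],
)

```text
time: 4.9
tool_pos: [418.9, 231.9, 313.9]
ee_rot: [3.132, 0.001, 1.496]
force: [15.8, -5.3, -22.6]
grip_width: 10.1
```

Run:
```python
from h import *
st()
```

```text
t 4.9 grasp [420.6 231.6 133.9] rpy [3.132e+00 1.000e-03 1.496e+00] F [ 15.8  -5.3 -22.6] w 10.1 q [ 0.33  0.1   1.87 -0.01  1.17  0.4 ]
```

Request:
jog_arm(
  steps=[
    {"delta_rot":[0,0,0],"travel":[0,3,0],"grip":1},
    {"delta_rot":[0,0,0],"travel":[0,2,0],"grip":0.29},
    {"delta_rot":[0,0,0],"travel":[0,1,0],"grip":0.29},
    {"delta_rot":[0,0,0],"travel":[0,1,0],"grip":0.29},
    {"delta_rot":[0,0,0],"travel":[0,1,0],"grip":0.29},
    {"delta_rot":[0,0,0],"travel":[0,1,-20],"grip":0.29},
    {"delta_rot":[0,0,0],"travel":[0,1,-60],"grip":0.29},
    {"delta_rot":[0,0,-8],"travel":[0,1,-100],"grip":0.29},
    {"delta_rot":[0,0,-16],"travel":[0,20,-140],"grip":-1},
    {"delta_rot":[0,0,-24],"travel":[0,50,-140],"grip":-1},
    {"delta_rot":[0,0,-32],"travel":[0,80,-140],"grip":-1},
    {"delta_rot":[0,0,-40],"travel":[0,90,-140],"grip":-1},
    {"delta_rot":[0,0,-48],"travel":[0,90,-140],"grip":-1},
    {"delta_rot":[0,0,-56],"travel":[0,90,-140],"grip":-1},
    {"delta_rot":[0,0,-64],"travel":[0,90,-140],"grip":-1},
    {"delta_rot":[0,0,-72],"travel":[0,90,-140],"grip":-1},
    {"delta_rot":[0,0,-80],"travel":[0,90,-140],"grip":-1},
    {"delta_rot":[0,0,-88],"travel":[0,90,-140],"grip":-1},
    {"delta_rot":[0,0,-90],"travel":[0,90,-140],"grip":-1},
    {"delta_rot":[0,0,-90],"travel":[0,90,-140],"grip":-1},
  ],
)

```text
time: 6.9
tool_pos: [507.2, 225.6, 455.0]
ee_rot: [-3.141, 0.01, 3.066]
force: [1.0, -0.2, -0.7]
grip_width: 94.0
```

Run:
```python
from h import *
import pickle
st();c=snap('wrist','w2.png');pickle.dump(c,open('w2.pkl','wb'))
print(c['origin'],c['rotation'])
for k in [(420.6,231.6,132),(500,227,125)]: print(w2px(c,k))
```

```text
t 6.9 grasp [509.  225.3 275. ] rpy [-3.141  0.01   3.066] F [ 1.  -0.2 -0.7] w 94.0 q [ 0.26  0.13  1.53 -0.    1.48 -1.23]
[424.07130408 231.25315218 433.62675813] [2.84139987e+00 1.48240404e-03 1.49706217e+00]
(np.float64(278.6874796069864), np.float64(112.15704783875405))
(np.float64(279.804636877309), np.float64(189.01800893895907))
```

View pics/w2.png

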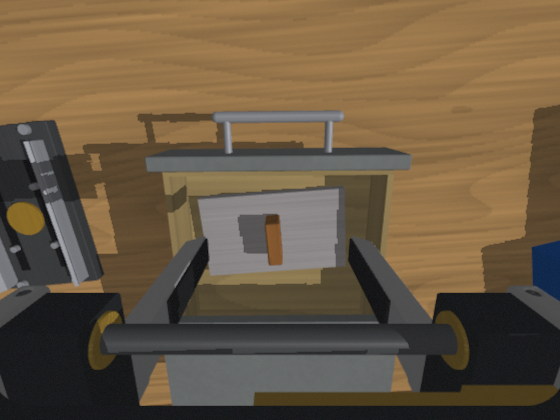

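Run:
```python
from h import *
import pickle
c=pickle.load(open('w2.pkl','rb'))
im=c['img'][:,:,::-1][170:290,180:370]
cv2.imwrite('pics/z2.png',cv2.resize(im,None,fx=4,fy=4,interpolation=cv2.INTER_CUBIC))
plan([448,229.6,150],np.radians(175.8));plan([448,229.6,131],np.radians(175.8))
```

```text
travel [60.6, -0.4, 124.4] rot [-0.05, 0.56, -0.14]
travel [60.8, -0.4, 143.4] rot [-0.05, 0.56, -0.14]
```

View pics/z2.png

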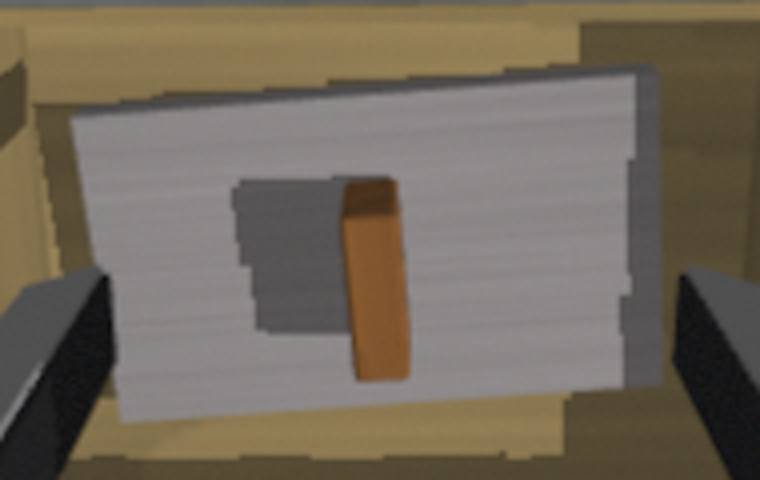

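Request:
jog_arm(
  steps=[
    {"delta_rot":[0,0.5,0],"travel":[30,0,10],"grip":1},
    {"delta_rot":[0,0.5,0],"travel":[61,0,20],"grip":1},
    {"delta_rot":[0,0.5,0],"travel":[61,0,50],"grip":1},
    {"delta_rot":[0,0.5,0],"travel":[61,0,80],"grip":1},
    {"delta_rot":[0,0.5,0],"travel":[61,0,100],"grip":1},
    {"delta_rot":[0,0.5,0],"travel":[61,0,125],"grip":1},
    {"delta_rot":[0,0.5,0],"travel":[61,0,143],"grip":1},
    {"delta_rot":[0,0.5,0],"travel":[61,0,143],"grip":1},
    {"delta_rot":[0,0.5,0],"travel":[66,0,143],"grip":1},
    {"delta_rot":[0,0.5,0],"travel":[70,0,143],"grip":1},
    {"delta_rot":[0,0.5,0],"travel":[73,0,143],"grip":1},
    {"delta_rot":[0,0.5,0],"travel":[75,0,143],"grip":1},
    {"delta_rot":[0,0.5,0],"travel":[76,0,143],"grip":1},
    {"delta_rot":[0,0.5,0],"travel":[76,0,143],"grip":1},
  ],
)

```text
time: 8.35
tool_pos: [434.2, 230.8, 312.7]
ee_rot: [-3.141, 0.008, 3.066]
force: [5.0, -3.3, -0.9]
grip_width: 0.4
```

Run:
```python
from h import *
st()
```

```text
t 8.35 grasp [435.6 230.6 132.7] rpy [-3.141  0.008  3.066] F [ 5.  -3.3 -0.9] w 0.4 q [ 0.31  0.13  1.84 -0.    1.17 -1.18]
```

Request:
jog_arm(
  steps=[
    {"delta_rot":[0,0,0],"travel":[3,0,0],"grip":1},
    {"delta_rot":[0,0,0],"travel":[5,0,0],"grip":1},
    {"delta_rot":[0,0,0],"travel":[6,0,0],"grip":1},
    {"delta_rot":[0,0,0],"travel":[6,0,0],"grip":1},
  ],
)

```text
time: 8.75
tool_pos: [431.5, 231.0, 314.1]
ee_rot: [3.141, 0.022, 3.066]
force: [13.6, -1.8, -10.2]
grip_width: 0.2
```

Run:
```python
from h import *
st()
```

```text
t 8.75 grasp [435.4 230.8 134.1] rpy [3.141 0.022 3.066] F [ 13.6  -1.8 -10.2] w 0.2 q [ 0.32  0.12  1.85 -0.01  1.16 -1.18]
```

Request:
jog_arm(
  steps=[
    {"delta_rot":[0,0,0],"travel":[-5,0,0],"grip":1},
    {"delta_rot":[0,-1,0],"travel":[-10,0,0],"grip":1},
    {"delta_rot":[0,1,0],"travel":[-10,0,0],"grip":1},
    {"delta_rot":[0,1,0],"travel":[-10,0,-30],"grip":1},
    {"delta_rot":[0,1,0],"travel":[-10,0,-70],"grip":1},
    {"delta_rot":[0,1,0],"travel":[-20,0,-110],"grip":-1},
    {"delta_rot":[0,1,0],"travel":[-50,0,-140],"grip":-1},
    {"delta_rot":[0,1,0],"travel":[-76,0,-140],"grip":-1},
    {"delta_rot":[0,1,0],"travel":[-76,0,-140],"grip":-1},
    {"delta_rot":[0,1,0],"travel":[-76,0,-140],"grip":-1},
  ],
)

```text
time: 9.75
tool_pos: [503.9, 225.4, 454.9]
ee_rot: [3.141, 0.002, 3.066]
force: [-0.5, 0.9, -0.1]
grip_width: 36.9
```

Run:
```python
from h import *
import pickle
st();c=snap('wrist','w3.png');pickle.dump(c,open('w3.pkl','wb'))
im=c['img']; hsv=cv2.cvtColor(im,cv2.COLOR_RGB2HSV)
m=cv2.inRange(hsv,(5,150,110),(16,255,255)); m[:170]=0;m[300:]=0;m[:,:200]=0;m[:,360:]=0
n,l,s,ce=cv2.connectedComponentsWithStats(m); i=1+s[1:,4].argmax(); print(s[i],ce[i])
ctr=cv2.findContours((l==i).astype(np.uint8),0,1)[0][0]; r=cv2.minAreaRect(ctr); b=cv2.boxPoints(r); print(b.round(1).tolist())
W=np.array([px2w(c,*p,142)[:2] for p in b]); print(W.round(1).tolist(),W.mean(0),np.linalg.norm(W-np.roll(W,1,0),axis=1))
d=[W[i]-W[i-1] for i in range(4)]; d=max(d,key=np.linalg.norm); print(np.degrees(np.arctan2(d[1],d[0])))
# handle pred check
print(w2px(c,(422,231.5,132)))
g=cv2.resize(im[95:300,150:410,::-1],None,fx=3,fy=3,interpolation=cv2.INTER_CUBIC)
cv2.imwrite('pics/z3.png',g[:600,:800])
```

```text
t 9.75 grasp [504.2 225.4 274.9] rpy [3.141e+00 2.000e-03 3.066e+00] F [-0.5  0.9 -0.1] w 36.9 q [ 0.26  0.12  1.54 -0.    1.48 -1.23]
[266 227  16  40 520] [273.91730769 246.12307692]
[[265.5, 227.10000610351562], [278.70001220703125, 225.89999389648438], [282.29998779296875, 265.79998779296875], [269.1000061035156, 267.0]]
[[530.6, 209.2], [530.3, 223.4], [577.8, 224.0], [578.2, 209.1]] [554.21044795 216.43583479] [47.60563588 14.23840951 47.53095369 14.86369785]
179.88787259062417
(np.float64(278.74443974880234), np.float64(119.87466244216446))
```

View pics/z3.png

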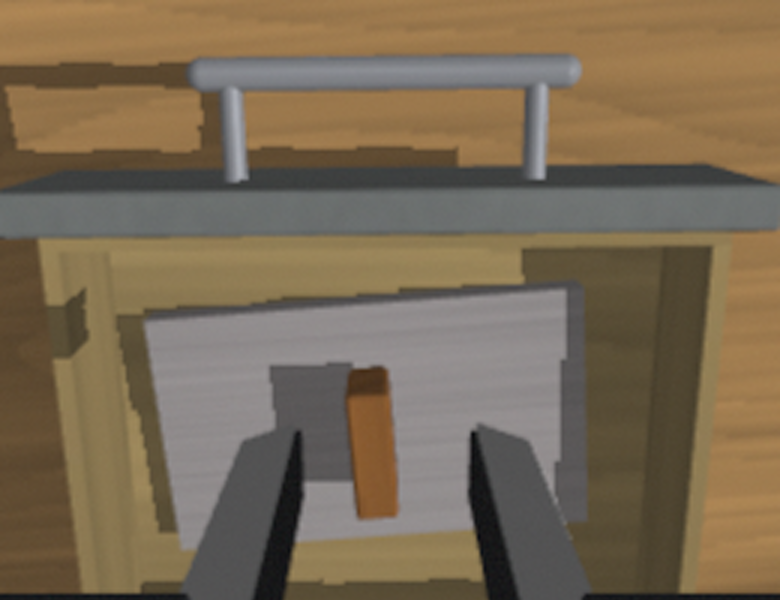

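Run:
```python
from h import *
import pickle
c=pickle.load(open('w3.pkl','rb'))
Q=[(147,318),(567,288),(182,548),(398,515),(358,518),(348,400),(387,398)]
W=[px2w(c,150+u/3,95+v/3,z)[:2] for (u,v),z in zip(Q,[109]*3+[142]*4)]
print(np.round(W,1).tolist())
a=lambda d:np.degrees(np.arctan2(d[1],d[0]))
print(a(W[0]-W[1])-90,a(W[2]-W[0]),a(W[4]-W[5]),a(W[3]-W[6]),np.mean(W[3:],0))
plan([554,216.5,180],np.pi-0.003);plan([554,216.5,131],np.pi-.003)
```

```text
[[505.1, 132.8], [505.2, 294.6], [605.4, 132.1], [578.9, 224.3], [579.0, 209.3], [532.0, 209.7], [532.3, 223.6]]
-180.04447765140407 -0.3585596717902217 -0.4170241822273754 0.8117215848981377 [555.55237423 216.70698074]
travel [-51.0, -5.1, 94.6] rot [0.0, 0.07, -4.15]
travel [-51.0, -5.1, 143.6] rot [0.0, 0.07, -4.15]
```

Request:
jog_arm(
  steps=[
    {"delta_rot":[0,0,-4.1],"travel":[-30,-5,0],"grip":-0.1},
    {"delta_rot":[0,0,-4.1],"travel":[-52,-5,10],"grip":-0.1},
    {"delta_rot":[0,0,-4.1],"travel":[-52,-5,40],"grip":-0.1},
    {"delta_rot":[0,0,-4.1],"travel":[-52,-5,80],"grip":-0.1},
    {"delta_rot":[0,0,-4.1],"travel":[-52,-5,110],"grip":-0.1},
    {"delta_rot":[0,0,-4.1],"travel":[-52,-5,130],"grip":-0.1},
    {"delta_rot":[0,0,-4.1],"travel":[-52,-5,143],"grip":-0.1},
    {"delta_rot":[0,0,-4.1],"travel":[-52,-5,143],"grip":-0.1},
    {"delta_rot":[0,0,-4.1],"travel":[-52,-5,143],"grip":1},
    {"delta_rot":[0,0,-4.1],"travel":[-52,-5,143],"grip":1},
    {"delta_rot":[0,0,-4.1],"travel":[-52,-5,143],"grip":1},
    {"delta_rot":[0,0,-4.1],"travel":[-52,-5,143],"grip":1},
    {"delta_rot":[0,0,-4.1],"travel":[-52,-5,143],"grip":1},
    {"delta_rot":[0,0,-4.1],"travel":[-52,-5,143],"grip":1},
  ],
  force=50,
)

```text
time: 11.2
tool_pos: [555.1, 216.5, 311.9]
ee_rot: [-3.142, 0.002, 3.138]
force: [-0.1, -0.5, 0.8]
grip_width: 15.4
```

Run:
```python
from h import *
st()
```

```text
t 11.2 grasp [555.4 216.5 131.9] rpy [-3.142e+00  2.000e-03  3.138e+00] F [-0.1 -0.5  0.8] w 15.4 q [ 0.23  0.34  1.58 -0.    1.22 -1.34]
```

Request:
jog_arm(
  steps=[
    {"delta_rot":[0,0,0],"travel":[0,0,-5],"grip":1},
    {"delta_rot":[0,0,0],"travel":[0,0,-15],"grip":1},
    {"delta_rot":[0,0,0],"travel":[0,0,-35],"grip":1},
    {"delta_rot":[0,0,0],"travel":[0,0,-60],"grip":1},
    {"delta_rot":[0,0,0],"travel":[0,0,-85],"grip":1},
    {"delta_rot":[0,0,0],"travel":[0,0,-110],"grip":1},
    {"delta_rot":[0,0,0],"travel":[0,0,-130],"grip":1},
    {"delta_rot":[0,0,0],"travel":[0,0,-140],"grip":1},
  ],
)

```text
time: 12.0
tool_pos: [555.0, 216.6, 454.3]
ee_rot: [3.141, 0.005, 3.138]
force: [0.7, 0.0, -4.6]
grip_width: 15.8
```

Run:
```python
from h import *
st(); plan([530,-275,300],np.pi/2)
```

```text
t 12.0 grasp [555.9 216.7 274.3] rpy [3.141 0.005 3.138] F [ 0.7  0.  -4.6] w 15.8 q [ 0.23  0.22  1.43 -0.    1.49 -1.34]
travel [23.1, -491.7, -26.2] rot [0.25, 0.18, 89.79]
```

Request:
jog_arm(
  steps=[
    {"delta_rot":[0,0,0],"travel":[0,-15,-8],"grip":1},
    {"delta_rot":[0,0,6],"travel":[2,-45,-16],"grip":1},
    {"delta_rot":[0,0,13],"travel":[4,-80,-26],"grip":1},
    {"delta_rot":[0,0,20],"travel":[6,-115,-26],"grip":1},
    {"delta_rot":[0,0,27],"travel":[8,-150,-26],"grip":1},
    {"delta_rot":[0,0,34],"travel":[10,-185,-26],"grip":1},
    {"delta_rot":[0,0,41],"travel":[12,-220,-26],"grip":1},
    {"delta_rot":[0,0,48],"travel":[14,-255,-26],"grip":1},
    {"delta_rot":[0,0,55],"travel":[16,-290,-26],"grip":1},
    {"delta_rot":[0,0,62],"travel":[18,-325,-26],"grip":1},
    {"delta_rot":[0,0,69],"travel":[20,-360,-26],"grip":1},
    {"delta_rot":[0,0,76],"travel":[22,-395,-26],"grip":1},
    {"delta_rot":[0,0,82],"travel":[23,-430,-26],"grip":1},
    {"delta_rot":[0,0,87],"travel":[23,-460,-26],"grip":1},
    {"delta_rot":[0,0,89.8],"travel":[23,-482,-26],"grip":1},
    {"delta_rot":[0.2,0.2,89.8],"travel":[23,-492,-26],"grip":1},
    {"delta_rot":[0.2,0.2,89.8],"travel":[23,-492,-26],"grip":1},
  ],
)

```text
time: 13.7
tool_pos: [529.4, -276.7, 478.7]
ee_rot: [-3.14, -0.002, 1.569]
force: [0.8, -0.2, -5.5]
grip_width: 16.0
```

Run:
```python
from h import *
import pickle
st();c=snap('wrist','w4.png');pickle.dump(c,open('w4.pkl','wb'));print(c['origin'],c['rotation'])
c=read_camera('top');pickle.dump(c,open('t4.pkl','wb'))
```

```text
t 13.7 grasp [ 529.  -276.4  298.7] rpy [-3.140e+00 -2.000e-03  1.569e+00] F [ 0.8 -0.2 -5.5] w 16.0 q [-0.63  0.21  1.39  0.    1.55 -0.63]
[ 529.16281014 -194.0659246   458.26904675] [ 2.85405617e+00  3.92019951e-04 -8.00531933e-05]
```

View pics/w4.png

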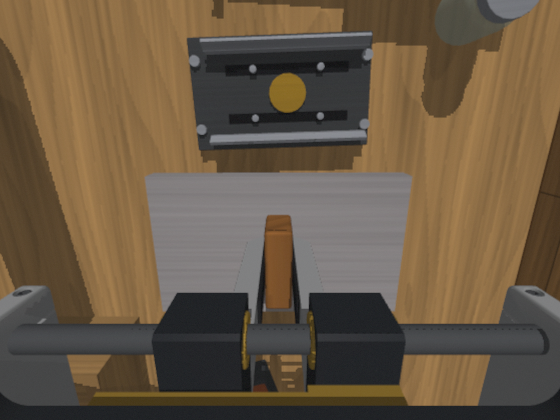

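Run:
```python
from h import *
import pickle
c=pickle.load(open('w4.pkl','rb'))
im=c['img'][25:190,145:420,::-1]
cv2.imwrite('pics/z4.png',cv2.resize(cv2.convertScaleAbs(im,alpha=1.3),(800,480),interpolation=cv2.INTER_CUBIC))
```

```text
(no output)
```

View pics/z4.png

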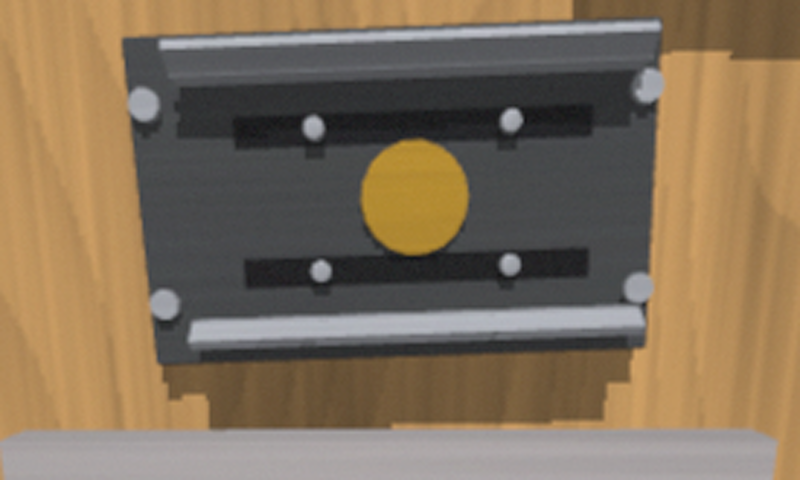

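Run:
```python
from h import *
import pickle
from scipy.optimize import least_squares
c=pickle.load(open('w4.pkl','rb'))
px=lambda u,v:(145+u*275/800,25+v*165/480)
W=lambda u,v,z:px2w(c,*px(u,v),z)[:2]
pins=[W(*p,29) for p in[(313,126),(511,119),(320,271),(509,264)]]
cor=[W(*p,20) for p in[(124,40),(660,26),(160,362),(645,346)]]
rl=[W(*p,50) for p in[(160,42),(660,22),(190,322),(643,308)]]
pad=W(414,196,25)
print(np.round(pins,1).tolist(),np.mean(pins,0),'\n',np.round(cor,1).tolist(),np.mean(cor,0),'\n',np.round(rl,1).tolist(),pad)
def f(p):
    x,y,a,ps=p; ex=np.array([np.cos(a),np.sin(a)]);ey=np.array([-ex[1],ex[0]])
    L=lambda q:np.array([(q-[x,y])@ex,(q-[x,y])@ey])
    r=[]
    for q,s,t in zip(pins,[-46,46,-46,46],[32,32,-32,-32]): r+=list(L(q)-[ps+s,t])
    for q,s,t in zip(cor,[-125,125,-125,125],[75,75,-75,-75]): r+=list((L(q)-[s,t])*.7)
    for q,s in zip(rl,[-100,115,-100,115]): r.append((L(q)[0]-s)*.7)
    r+=[L(pad)[1]]
    return r
s=least_squares(f,[531,-157,.03,9]);print(s.x,np.degrees(s.x[2]),np.round(s.fun,1))
x,y,a,ps=s.x; ex=np.array([np.cos(a),np.sin(a)]); print('start',[x,y]-15*ex,'padx',(pad-[x,y])@ex)
# held plate: z of plate top = 298.7-6.4-16.5
z=298.7-6.4-16.5
for p in [(2,430+5),(775,432+5)]: print(W(*p,z))
plan([*([x,y]-15*ex),100],np.pi/2+a)
```

```text
[[494.6, -127.4], [586.1, -124.5], [496.4, -191.7], [587.8, -188.5]] [ 541.22762499 -158.03493194] 
 [[407.7, -89.8], [654.0, -84.1], [413.2, -236.0], [659.6, -228.1]] [ 533.62118211 -159.50344987] 
 [[431.4, -97.7], [645.4, -90.1], [436.6, -214.7], [648.2, -208.4]] [ 541.73461383 -157.41070221]
[ 5.33328374e+02 -1.58541390e+02  3.13098974e-02  7.91123377e+00] 1.7939249799865298 [ 0.3  0.3 -0.1  0.4  0.1 -0.  -0.4  0.4  1.1 -1.6 -1.4 -3.1  1.7  0.9
 -0.7  1.1  0.  -0.6  1.1 -1.2  0.9]
start [ 518.33572596 -159.01096157] padx 8.437515500554575
[ 445.33278962 -227.189931  ]
[ 613.38335822 -227.63082831]
travel [115.3, -11.3, 199.5] rot [-0.05, -0.14, -1.75]
```

Request:
jog_arm(
  steps=[
    {"delta_rot":[0,-0.1,0],"travel":[15,-2,10],"grip":1},
    {"delta_rot":[0,-0.1,-1],"travel":[45,-5,30],"grip":1},
    {"delta_rot":[0,-0.1,-1.8],"travel":[80,-11,60],"grip":1},
    {"delta_rot":[0,-0.1,-1.8],"travel":[105,-11,95],"grip":1},
    {"delta_rot":[0,-0.1,-1.8],"travel":[116,-11,130],"grip":1},
    {"delta_rot":[0,-0.1,-1.8],"travel":[116,-11,160],"grip":1},
    {"delta_rot":[0,-0.1,-1.8],"travel":[116,-11,185],"grip":1},
    {"delta_rot":[0,-0.1,-1.8],"travel":[116,-11,199],"grip":1},
    {"delta_rot":[0,-0.1,-1.8],"travel":[116,-11,199],"grip":1},
    {"delta_rot":[0,-0.1,-1.8],"travel":[116,-11,199],"grip":1},
  ],
)

```text
time: 14.8
tool_pos: [519.2, -158.1, 281.5]
ee_rot: [3.141, -0.0, 1.604]
force: [-0.0, -0.4, -4.4]
grip_width: 15.5
```

Run:
```python
from h import *
import pickle
st();plan([518.3,-158.3,66],np.pi/2+.0313)
c=snap('wrist','w5.png');pickle.dump(c,open('w5.pkl','wb'))
s=read_camera('scene')['img'][180:270,210:330,::-1]
o=np.zeros((600,800,3),np.uint8);o[:420,:560]=c['img'][:,:,::-1]
b=cv2.resize(s,(240,180),interpolation=cv2.INTER_CUBIC);o[:180,560:]=b
t=read_camera('top')['img'][185:325,255:365,::-1];b=cv2.resize(t,(240,305),interpolation=cv2.INTER_CUBIC);o[190:495,560:]=b
cv2.imwrite('pics/z5.png',o)
```

```text
t 14.8 grasp [ 519.2 -158.1  101.5] rpy [ 3.141 -0.     1.604] F [-0.  -0.4 -4.4] w 15.5 q [-0.46  0.27  1.73  0.    1.13 -0.49]
travel [-0.1, -0.9, 35.5] rot [0.03, -0.01, 0.09]
```

View pics/z5.png

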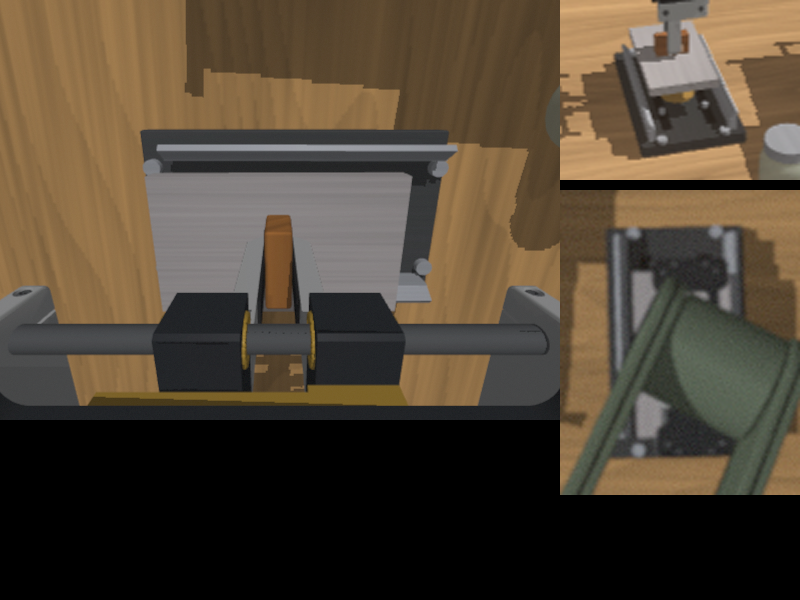

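Request:
jog_arm(
  steps=[
    {"delta_rot":[0,0,0],"travel":[0,-1,8],"grip":1},
    {"delta_rot":[0,0,0],"travel":[0,-1,16],"grip":1},
    {"delta_rot":[0,0,0],"travel":[0,-1,24],"grip":1},
    {"delta_rot":[0,0,0],"travel":[0,-1,29],"grip":1},
    {"delta_rot":[0,0,0],"travel":[0,-1,32],"grip":1},
    {"delta_rot":[0,0,0],"travel":[0,-1,34],"grip":1},
    {"delta_rot":[0,0,0],"travel":[0,-1,34],"grip":1},
    {"delta_rot":[0,0,0],"travel":[0,-1,34],"grip":1},
  ],
)

```text
time: 15.75
tool_pos: [518.8, -158.8, 248.7]
ee_rot: [3.139, 0.001, 1.603]
force: [-0.2, -0.5, -4.9]
grip_width: 15.6
```

Run:
```python
from h import *
st();s=get_state();print(s['ft_torque'])
```

```text
t 15.75 grasp [ 519.3 -159.    68.7] rpy [3.139e+00 1.000e-03 1.603e+00] F [-0.2 -0.5 -4.9] w 15.6 q [-0.46  0.32  1.75  0.    1.06 -0.49]
[-0.01780682 -0.08911317  0.00324737]
```

Request:
jog_arm(
  steps=[
    {"delta_rot":[0,0,0],"travel":[0,0,1],"grip":1},
    {"delta_rot":[0,0,0],"travel":[0,0,2],"grip":1},
    {"delta_rot":[0,0,0],"travel":[0,0,3],"grip":1},
    {"delta_rot":[0,0,0],"travel":[0,0,3.5],"grip":1},
    {"delta_rot":[0,0,0],"travel":[0,0,3.5],"grip":1},
  ],
)

```text
time: 16.25
tool_pos: [518.9, -158.9, 245.9]
ee_rot: [3.138, 0.001, 1.603]
force: [-1.4, 1.5, 0.3]
grip_width: 15.6
```

Run:
```python
from h import *
st();s=get_state();print(s['ft_torque'])
```

```text
t 16.25 grasp [ 519.5 -159.1   65.9] rpy [3.138e+00 1.000e-03 1.603e+00] F [-1.4  1.5  0.3] w 15.6 q [-0.46  0.32  1.76  0.    1.06 -0.49]
[ 0.13228027  0.36386258 -0.00580119]
```

Request:
jog_arm(
  steps=[
    {"delta_rot":[0,0,0],"travel":[0,1,1],"grip":1},
    {"delta_rot":[0,0,0],"travel":[0,3,1],"grip":1},
    {"delta_rot":[0,0,0],"travel":[0,5,1],"grip":1},
    {"delta_rot":[0,0,0],"travel":[0,7,1],"grip":1},
    {"delta_rot":[0,0,0],"travel":[0,9,1],"grip":1},
    {"delta_rot":[0,0,0],"travel":[0,11,1],"grip":1},
    {"delta_rot":[0,0,0],"travel":[0,13,1],"grip":1},
    {"delta_rot":[0,0,0],"travel":[0,14,1],"grip":1},
  ],
)

```text
time: 17.05
tool_pos: [532.3, -158.7, 245.8]
ee_rot: [3.142, 0.002, 1.603]
force: [-7.2, 0.2, 7.1]
grip_width: 15.6
```

Run:
```python
from h import *
st();s=get_state();print(s['ft_torque'])
```

```text
t 17.05 grasp [ 532.3 -158.9   65.8] rpy [3.142e+00 2.000e-03 1.603e+00] F [-7.2  0.2  7.1] w 15.6 q [-0.45  0.35  1.72 -0.    1.07 -0.48]
[ 0.0521265   1.32338048 -0.11304014]
```

Request:
jog_arm(
  steps=[
    {"delta_rot":[0,0,0],"travel":[0,2,1],"grip":1},
    {"delta_rot":[0,0,0],"travel":[0,3,1],"grip":1},
    {"delta_rot":[0,0,0],"travel":[0,4,1.5],"grip":1},
    {"delta_rot":[0,0,0],"travel":[0,5,1.5],"grip":1},
    {"delta_rot":[0,0,0],"travel":[0,6,1.5],"grip":1},
    {"delta_rot":[0,0,0],"travel":[0,7,1.5],"grip":1},
    {"delta_rot":[0,0,0],"travel":[0,7.5,1.5],"grip":1},
    {"delta_rot":[0,0,0],"travel":[0,7.5,1.5],"grip":1},
  ],
)

```text
time: 17.85
tool_pos: [539.8, -158.3, 243.8]
ee_rot: [3.141, 0.001, 1.603]
force: [0.3, 0.4, -4.8]
grip_width: 15.4
```

Run:
```python
from h import *
st();s=get_state();print(s['ft_torque'])
```

```text
t 17.85 grasp [ 539.9 -158.6   63.8] rpy [3.141e+00 1.000e-03 1.603e+00] F [ 0.3  0.4 -4.8] w 15.4 q [-0.44  0.36  1.71 -0.    1.07 -0.47]
[ 0.0415112  -0.06573551 -0.05130988]
```

Request:
jog_arm(
  steps=[
    {"delta_rot":[0,0,0],"travel":[0,0.5,1],"grip":1},
    {"delta_rot":[0,0,0],"travel":[0,1,2],"grip":1},
    {"delta_rot":[0,0,0],"travel":[0,1,3],"grip":1},
    {"delta_rot":[0,0,0],"travel":[0,1,4],"grip":1},
    {"delta_rot":[0,0,0],"travel":[0,1,4],"grip":1},
  ],
)

```text
time: 18.35
tool_pos: [540.6, -158.3, 240.2]
ee_rot: [-3.141, 0.001, 1.603]
force: [-5.2, 0.3, 5.0]
grip_width: 15.9
```

Run:
```python
from h import *
st();s=get_state();print(s['ft_torque'])
```

```text
t 18.35 grasp [ 540.6 -158.5   60.2] rpy [-3.141e+00  1.000e-03  1.603e+00] F [-5.2  0.3  5. ] w 15.9 q [-0.44  0.37  1.7  -0.    1.07 -0.47]
[ 0.29492612  0.92129292 -0.06228769]
```

Request:
jog_arm(
  steps=[
    {"delta_rot":[0,0,0],"travel":[0,-0.5,1],"grip":1},
    {"delta_rot":[0,0,0],"travel":[0,-0.5,2],"grip":1},
    {"delta_rot":[0,0,0],"travel":[0,-0.5,3],"grip":1},
    {"delta_rot":[0,0,0],"travel":[0,-0.5,4],"grip":1},
    {"delta_rot":[0,0,0],"travel":[0,-0.5,5],"grip":1},
    {"delta_rot":[0,0,0],"travel":[0,-0.5,5],"grip":1},
    {"delta_rot":[0,0,0],"travel":[0,-0.5,5],"grip":1},
  ],
)

```text
time: 19.05
tool_pos: [540.5, -158.3, 236.9]
ee_rot: [3.141, 0.001, 1.603]
force: [-6.8, 3.6, 11.3]
grip_width: 16.0
```

Run:
```python
from h import *
st();s=get_state();print(s['ft_torque'])
```

```text
t 19.05 grasp [ 540.6 -158.5   56.9] rpy [3.141e+00 1.000e-03 1.603e+00] F [-6.8  3.6 11.3] w 16.0 q [-0.44  0.38  1.71 -0.    1.06 -0.47]
[4.68968881e-01 1.18368267e+00 4.53717862e-04]
```

Request:
jog_arm(
  steps=[
    {"delta_rot":[0,0,0],"travel":[0,0,2.5],"grip":1},
    {"delta_rot":[0,0,0],"travel":[0,0,4],"grip":1},
    {"delta_rot":[0,0,0],"travel":[0,0,4],"grip":1},
    {"delta_rot":[0,0,0],"travel":[0,0,4],"grip":1},
    {"delta_rot":[0,0,0],"travel":[0,0,4],"grip":1},
  ],
)

```text
time: 19.55
tool_pos: [540.6, -158.2, 236.8]
ee_rot: [-3.141, 0.002, 1.604]
force: [-13.5, 5.2, 26.7]
grip_width: 15.6
```

Run:
```python
from h import *
st()
c=read_camera('wrist');s=read_camera('scene')['img'][170:290,210:400,::-1]; t=read_camera('top')['img'][80:325,50:370,::-1]
o=np.zeros((600,800,3),np.uint8);o[:300,:400]=cv2.resize(c['img'][:,:,::-1],(400,300));o[:253,400:]=cv2.resize(s,(400,253),interpolation=cv2.INTER_CUBIC);o[300:600,:392]=cv2.resize(t,(392,300))
cv2.imwrite('pics/z6.png',o);st()
```

```text
t 19.55 grasp [ 540.6 -158.5   56.8] rpy [-3.141e+00  2.000e-03  1.604e+00] F [-13.5   5.2  26.7] w 15.6 q [-0.44  0.38  1.71 -0.    1.06 -0.47]
t 19.7 grasp [ 540.6 -158.5   56.8] rpy [-3.141e+00  1.000e-03  1.604e+00] F [-13.7   4.8  26.4] w 16.0 q [-0.44  0.38  1.71 -0.    1.06 -0.47]
```

View pics/z6.png

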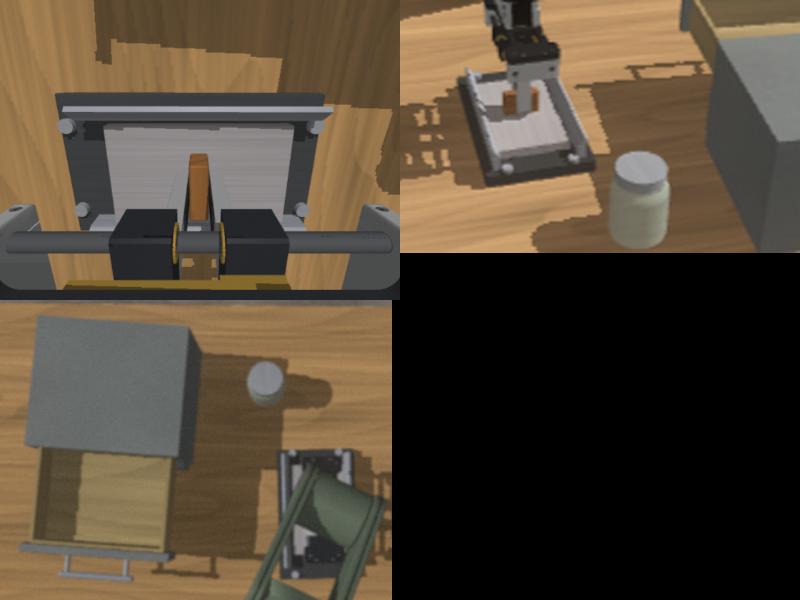

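The cover lies flat between the rails and fully down, the grip is held, the drawer is out and the jar hasn't moved. The push is 26 N and steady, so I'm handing it in.

Run:
```python
from h import *
print(close_job())
```

```text
the job is handed in; nothing more can be done
None
```

The cover is on the bed, sockets over the pins and pressed fully home. I handed the job in at about 19.7 s with the arm still holding it down.

- **Drawer:** I pulled it out to its stop. A check picture suggested it had slipped back a few millimetres when I let go of the handle. I pulled it out again with closed fingers behind the bar until it stopped moving at about 14 N. The last picture shows it still out.
- **Cover:** I took it by the wooden grip and set it on the pin heads. By my estimate its end was flush with the rails' near end to about 1 mm; I did not check this with a separate picture after it touched down. Sliding it along the rails, I found it had dropped at the check about 20 mm along. The pictures had put the pins at about 23 mm, which fits within the sockets' play.
- **Pressed home:** The grip ended 9.1 mm lower than when it rode on the pins (9 mm expected). The push was a steady 26 N, well above the 14 N the pad needs.
- **One odd reading:** The final hold also showed a sideways force of about 14 N toward the robot. I take this as the sockets bearing lightly on the pins.
- **Bystanders:** The jar is unmoved in the last picture. The can and brush were outside that picture, and no move was made near them.

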